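# Tighten a pump's strainer cover evenly with its four wing nuts

### The arm

A 7-joint arm with a two-finger parallel gripper is mounted at the origin on the work surface. World frame = base frame: x ahead of the robot, y to its left, z up, the work surface at z = 0. Lengths are in mm, angles in rad, forces in N, time in s.
With the tool pointing down it reaches from about 400 to 875 mm from the base axis. Payload 4.4 kg.
Tool frame: the origin (TCP) lies on the centre line of the jaws, within the pads' length; the fingertips stand 14 mm ahead of it and the grasp point (between the pads) lies 5 mm behind it; z points along the fingers, x is the direction in which the jaws open and shut, and the axes are right-handed (so a half turn about z gives the same grasp; the last joint's range is limited). The gripper opens to 85 mm and grips with 20 to 120 N. Pads are 22 mm wide; open, the fingers measure 114 mm over their backs; the gripper's body (76 mm by 85 mm) begins 54 mm behind the grasp point. The pads swing forward as they close: fully open they stand 13 mm farther back than shut.
Start: joints at [1.152, 0.628, 0.038, 1.517, -0.027, 0.996, -0.02], TCP at [224.62, -609.97, 245.313] pointing down, gripper open.
Joint ranges: [-3.06, 3.06], [-0.37, 2.12], [-1.25, 1.32], [0.18, 2.47], [-1.1, 4.24], [0.23, 1.98], [-2.94, 2.94]. Speed limits (rad/s): [2.57, 2.57, 3.14, 3.14, 3.14, 3.14, 3.14].

### API

Orientations are given as [roll, pitch, yaw] about the fixed x, y, z axes, in that order (R = Rz(yaw) Ry(pitch) Rx(roll)).
In Python, from cell import ctrl gives the robot as it stands.
- The arm moves only by the tool send_rows, never from a script. Its argument "commands" is a list of rows, each a list of 5 numbers: the finger opening in mm, from 0 to 85.4, then the shift along the tool's x, y, z in mm, then the turn about the tool's z in degrees. In form: [[grip, x, y, z, roll], ...]. A call has 1 to 5 rows; each row is the pose to reach, as a shift and turn from the pose measured when the call began, along the tool's axes at that moment; what a row does not reach only later rows make up. A row lasts 1/10 s, in which the tool goes at most 50 mm and 8.59 degrees, less where a joint would pass 70% of its speed; a pose out of reach is approached as far as the arm can. A call with a gripper value outside its range is refused whole. The fingers move at their own pace and stop on an object; the grip force is fixed at half the most. Time passes only in rows, so rows that repeat a pose let the fingers close. It gives the time, the measured TCP pose, the force and the opening at its end, in the units of the state.
- ctrl.read_state(): the state, without advancing time (a new reading comes with each control period).
- ctrl.get_image(name): name is "scene" or "top"; returns the picture (400x640x3 uint8, red, green, blue); there is no depth.
- ctrl.camera_params(name): a dict with "fx", "fy", "cx", "cy" (pixels), "cam_to_world" (4x4, takes a point from camera to world coordinates). Camera axes: x right, y down, z forward; pixel columns grow to the right and rows downward; lengths in mm; the calibration is good to about 2 mm. A picture is of the moment at which its call begins. camera_params takes no time and is no camera call.
- ctrl.finish_job(): hands the job in, once; it reports no verdict.
The state is a dict: "clock": time; "qpos": joint angles; "qd": joint speeds; "tau": joint torques, N m; "eef_pos": TCP position; "tool_rot": TCP orientation; "force": force on the tool from outside, world axes, zero at the start; "torque": the same for the moment, N m; "width": finger opening in mm.
Only numpy, scipy, OpenCV 4.12 (cv2) and the standard library are available. Lean on these libraries where they do the work, as an engineer would, in place of code of your own. Each camera call takes 0.05 s, during which the arm holds its last target.

### The job

The square cover is back on the pump's strainer with a new gasket, but its four wing nuts are only loosely on. Tighten them about a half turn each, crosswise (after the first nut do the one diagonally opposite, then the other two), each one until you feel it come up hard on its stop, and do not force any nut on past that. Leave the other things on the bench where they are and let go when all four are tight.

Things in the scene. Friction and masses are not known exactly. Their poses are not given: they have to be found in the camera images.
- seat (a point): centre of the place where the cover's underside lies when it is fully down (on the square flange of the strainer pot, 170 by 170 mm, and the pressed gasket), 106 mm above the bench. The axes are the pump's: x to its motor (away from the robot, turned up to 0.5 rad either way), z up. The pump is bolted down; its casing and motor beyond the pot are up to 171 mm high.
- cover: square aluminium strainer cover, 168 by 168 mm, 12 mm thick, a low dome in the middle (29 mm over the underside). Origin at the centre of its underside, axes as the seat's. The springy gasket holds it up against the nuts, 2 mm high; it sinks and tips (by up to 15 mrad) as they are screwed down. The nuts' axes lie 55 mm from its centre in x and in y.
- nut0: Near left wing nut of the cover as the robot sees it, diagonally opposite nut2. Plain steel: round hub 25 mm across, 12 mm high, and on it a solid upright fin 52 mm long, 10 mm thick, 28 mm high. Origin on the axis half-way up the fin; fin top 14 mm above it, hub top (lowest place for fingertips) 14 mm below, cover top 26 mm below. x along the fin, y across it, z up; same turned half round.
- nut1: Near right wing nut of the cover as the robot sees it, diagonally opposite nut3. Shape and axes as nut0. Thread of all four: right-handed, clockwise from above tightens, sinking 4 mm a turn (0.64 mm per rad), so a gripping hand must follow it down. Each has 2.7 to 3.6 rad to go to its stop, different for each and not to be seen; its origin is then 38 mm above point seat (40 mm now).
- nut2: Far right wing nut of the cover as the robot sees it, diagonally opposite nut0. Shape as nut0. Feel of all four: an even 0.15 N m to run (held still, anything up to that). At the stud's shoulder it stops hard: the torque jumps to 0.28 N m and stays while held, then grows 0.8 N m per rad as the stud winds up. Over about 0.5 N m it is forced. When let go it stays; only the wind-up springs back.
- nut3: Far left wing nut of the cover as the robot sees it, diagonally opposite nut1. Shape and feel as the others. The fins of the four may point any way. A grip of 40 N on the fin's flat sides holds it; a weak grip may slip.
- basket: the strainer basket that was left out: steel cup, 86 mm across, 85 mm high; origin under its centre
- spare_nut: a fifth, loose wing nut of the same kind standing on the bench beside the pump, a spare, not part of the job; 40 mm high; origin under its centre
- fitting: brass pipe fitting, 40 mm across, 46 mm high; origin under its centre
- wrench: steel spanner lying on the bench on the left of the pump's casing
- grease_jar: white jar with grey cap, 68 mm across, 75 mm high; origin under its centre
- screwdriver: screwdriver with black handle lying on the right of the bench

How it is judged (in metres and radians):
On the way, in this order (a step that is already met when the one before it is completed fails the run):
1. the first nut is screwed down to its stop (z of any of nut0, nut1, nut2, nut3 in the frame of seat below 0.03806 m), for 0.1 s.
2. the nut diagonally opposite it is down on its stop as well, the other two not yet (((z of each of nut0, nut2 in the frame of seat below 0.03806 m and not (z of nut1 in the frame of seat below 0.03806 m) and not (z of nut3 in the frame of seat below 0.03806 m)) or (z of each of nut1, nut3 in the frame of seat below 0.03806 m and not (z of nut0 in the frame of seat below 0.03806 m) and not (z of nut2 in the frame of seat below 0.03806 m)))), for 0.1 s.
At the end, for the whole second after the job is handed in: All four nuts are screwed down to their stops (to within about 0.12 rad; origin less than 38.06 mm above the seat) and let go, and the cover is fully down (within 0.3 mm), level (within 3 mrad) and at rest (z of each of nut0, nut1, nut2, nut3 in the frame of seat below 0.03806 m and z of cover in the frame of seat below 0.0003 m and angle between cover's own z axis and vertical below 0.003 rad and linear speed of cover below 0.01 m/s); the robot touches nothing.
It fails at once if the cover is pulled down on one side: tipped by more than 16.5 mrad (one nut alone tips it by up to 15.3, two neighbours by 18) (angle between cover's own z axis and vertical above 0.0165 rad).
It fails at once if a nut is forced: wound on by more than about 0.3 rad past its stop, which takes about 0.5 N m (z of any of nut0, nut1, nut2, nut3 in the frame of seat below 0.03777 m).
It fails at once if one of the other things on the bench is shifted by more than 30 mm (distance of any of basket, spare_nut, fitting, wrench, grease_jar, screwdriver from where it was at the start of the episode above 0.03 m).
It also fails if it takes over 72 s, if anything falls off the work surface, if the arm or the gripper's body presses on something with over 40 N, if the wrist force passes 120 N, or if a joint passes its speed limit or range.

## Working session

There is one attempt and no reset: what is moved stays moved. The work goes in short steps, Python scripts to look and compute and a tool call to move; the robot and the scene stay as the last step left them, time stands still between calls to the robot, and variables do not carry over. Pictures are saved under pics/ and viewed, and the job is handed in when it is done.

Besides the shell and the picture viewer there is one more tool, called as a command line: name --pt "numbers of a row" for each row, then --argument value for the rest. send_rows: Moves the arm, as the interface text tells. Its arguments: {"type":"object","properties":{"commands":{"type":"array"}},"required":["commands"]}

```bash
ls; mkdir -p pics; python3 - <<'E'
from cell import ctrl
import cv2,numpy as np
s=ctrl.read_state()
print({k:np.round(v,4).tolist() if not np.isscalar(v) else v for k,v in s.items()})
for n in("scene","top"):
    cv2.imwrite(f"pics/{n}0.png",ctrl.get_image(n)[:,:,::-1])
    p=ctrl.camera_params(n);print(n,p["fx"],p["fy"],p["cx"],p["cy"],np.round(p["cam_to_world"],4).tolist())
E
```

```text
pics
{'clock': 0.0, 'qpos': [1.1522, 0.6293, 0.0384, 1.5184, -0.027, 0.9963, -0.02], 'qd': [0.0003, 0.0003, -0.0011, 0.0008, -0.0002, -0.0012, 0.0004], 'tau': [-0.0001, -56.3413, 1.2261, -19.3449, 0.011, 0.0106, 0.0], 'eef_pos': [224.4151, -609.3998, 244.3878], 'tool_rot': [3.1416, 0.0019, -1.218], 'force': [0.2212, -0.0382, -0.3687], 'torque': [-0.014, 0.0182, -0.058], 'width': 85.36135561264848}
scene 492.2656158360989 492.2656158360989 315.4411304085009 203.68603037354353 [[0.0225, 0.6853, -0.728, 1547.8796], [0.9995, -0.0005, 0.0304, -37.0429], [0.0205, -0.7283, -0.6849, 1024.7129], [0.0, 0.0, 0.0, 1.0]]
top 482.0156221515615 482.0156221515615 317.0966261082068 192.4543972357973 [[0.0032, -0.9934, 0.1143, 356.2552], [-1.0, -0.0026, 0.0059, -13.7865], [-0.0056, -0.1143, -0.9934, 1665.0762], [0.0, 0.0, 0.0, 1.0]]
```

View pics/scene0.png

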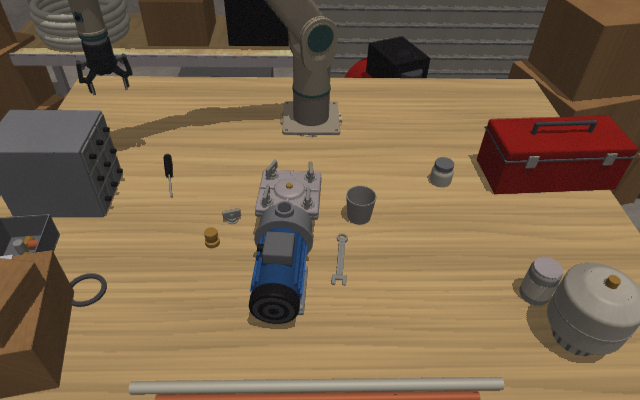

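View pics/top0.png

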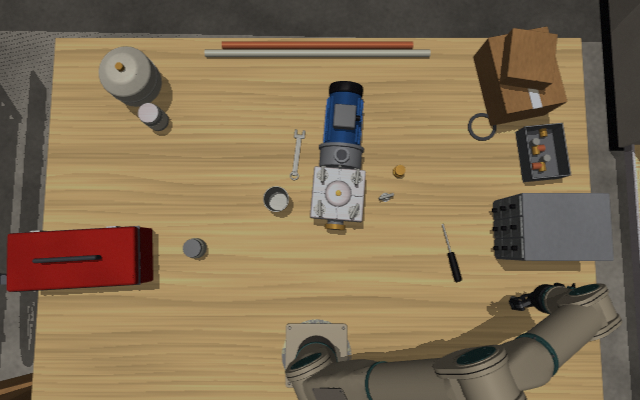

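```bash
python3 - <<'E'
import cv2
a=cv2.imread("pics/top0.png")[90:240,230:410];cv2.imwrite("pics/topc.png",cv2.resize(a,None,fx=4,fy=4,interpolation=cv2.INTER_CUBIC))
a=cv2.imread("pics/scene0.png")[130:260,220:400];cv2.imwrite("pics/scenec.png",cv2.resize(a,None,fx=4,fy=4,interpolation=cv2.INTER_CUBIC))
E
```

```text
(no output)
```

View pics/topc.png

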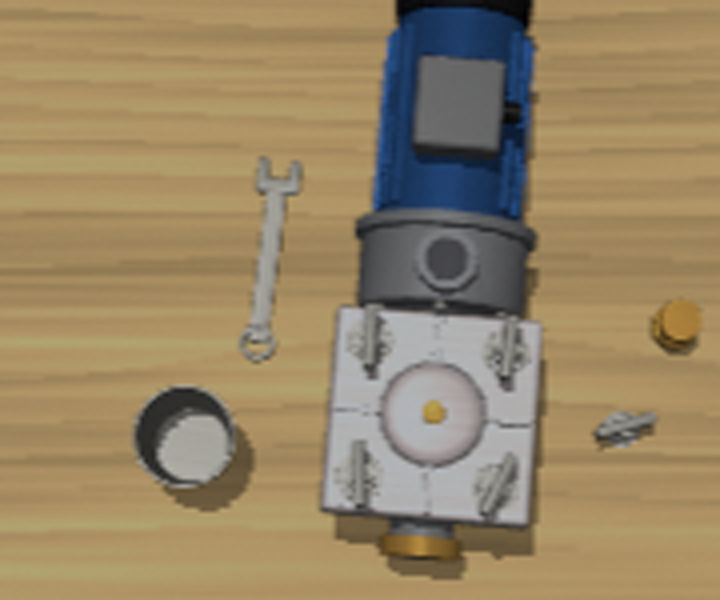

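View pics/scenec.png

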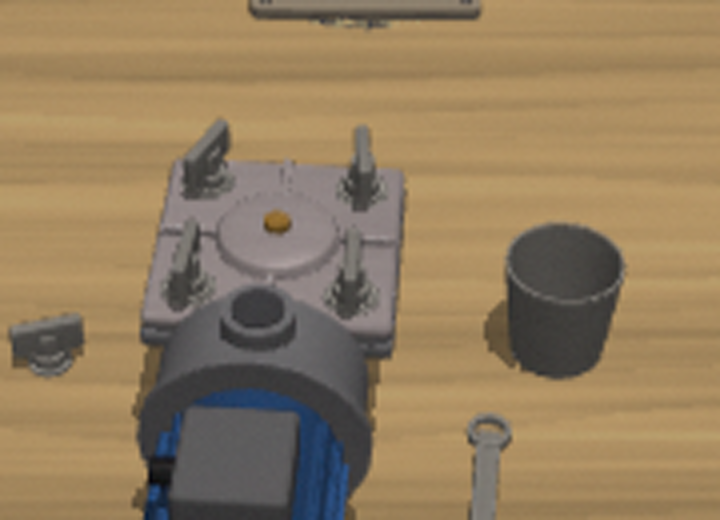

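```bash
cat > h.py <<'E'
from cell import ctrl
import cv2,numpy as np
from scipy.optimize import least_squares
P={n:ctrl.camera_params(n) for n in("scene","top")}
def proj(n,X):
    p=P[n];X=np.atleast_2d(X);M=np.linalg.inv(p["cam_to_world"]);c=X@M[:3,:3].T+M[:3,3]
    return np.c_[p["fx"]*c[:,0]/c[:,2]+p["cx"],p["fy"]*c[:,1]/c[:,2]+p["cy"]]
def unproj(n,uv,z):
    p=P[n];uv=np.atleast_2d(uv).astype(float);T=np.array(p["cam_to_world"])
    d=np.c_[(uv[:,0]-p["cx"])/p["fx"],(uv[:,1]-p["cy"])/p["fy"],np.ones(len(uv))]@T[:3,:3].T
    return T[:3,3]+d*((z-T[2,3])/d[:,2])[:,None]
E
python3 - <<'E'
from h import *
# corners NL,NR,FR,FL
t=np.array([[323,511],[530,524],[543,322],[338,308]])/4.+[230,90]-.4
w=unproj("top",t,120)
print(w.round(1))
sq=84*np.array([[-1,1],[-1,-1],[1,-1],[1,1]])
def pts(c,h,z):
    R=np.array([[np.cos(h),-np.sin(h)],[np.sin(h),np.cos(h)]]);return np.c_[sq@R.T+c,np.full(4,z)]
r=least_squares(lambda p:(pts(p[:2],p[2],120)-w)[:,:2].ravel(),[620,0,0])
print(r.x.round(3),np.sqrt(np.mean(r.fun**2)))
# scene view: NL is at image right
s=np.array([[405,170],[176,160],[143,328],[390,345]])/4.+[220,130]-.4
ws=unproj("scene",s,120);print(ws.round(1))
r2=least_squares(lambda p:(pts(p[:2],p[2],120)-ws)[:,:2].ravel(),[620,0,0])
print(r2.x.round(3),np.sqrt(np.mean(r2.fun**2)))
c=r.x
R=np.array([[np.cos(c[2]),-np.sin(c[2])],[np.sin(c[2]),np.cos(c[2])]])
nuts=np.array([[-55,55],[-55,-55],[55,-55],[55,55]])@R.T+c[:2]
print(nuts.round(1))
# fin top end points in crop (near end, far end)
f=np.array([[[358,497],[360,446]],[[488,510],[512,458]],[[507,380],[508,320]],[[372,370],[372,312]]])/4.+[230,90]-.4
for i in range(4):
    q=unproj("top",f[i],160)[:,:2];print(i,q.round(1).tolist(),q.mean(0).round(1),np.hypot(*(q[1]-q[0])),np.arctan2(*(q[1]-q[0])[::-1]))
E
```

```text
[[ 453.6   16.8  120. ]
 [ 443.7 -149.1  120. ]
 [ 607.4 -160.8  120. ]
 [ 618.5    5.4  120. ]]
[ 5.30806e+02 -7.19420e+01 -6.70000e-02] 1.3406346052218854
[[ 453.6   21.7  120. ]
 [ 442.7 -143.3  120. ]
 [ 616.6 -155.6  120. ]
 [ 632.8    6.4  120. ]]
[ 5.36413e+02 -6.76880e+01 -8.00000e-02] 3.6666946816866437
[[ 479.6  -13.4]
 [ 472.3 -123.1]
 [ 582.  -130.5]
 [ 589.4  -20.7]]
0 [[462.1, -11.3], [502.2, -12.8]] [482.1 -12.1] 40.08133237372 -0.03639835470288804
1 [[452.2, -112.9], [493.1, -131.9]] [ 472.6 -122.4] 45.01469834219506 -0.43556728134188316
2 [[554.7, -128.3], [602.4, -129.4]] [ 578.6 -128.9] 47.80114708202814 -0.022606879334657964
3 [[562.3, -22.1], [608.6, -22.0]] [585.5 -22. ] 46.26144729355597 0.0019085954992437968
```

```bash
cat > ov.py <<'E'
from h import *
def rot(h): return np.array([[np.cos(h),-np.sin(h)],[np.sin(h),np.cos(h)]])
def draw(src,n,c,yaws,out,box,k=4,zn=146,zc=120):
    x0,y0,x1,y1=box
    a=cv2.resize(cv2.imread(src)[y0:y1,x0:x1],None,fx=k,fy=k,interpolation=cv2.INTER_CUBIC)
    def L(pts,col):
        u=(proj(n,pts)-[x0,y0]+.5)*k-.5
        cv2.polylines(a,[np.round(u).astype(int)],True,col,1)
    R=rot(c[2]);sq=np.array([[-1,1],[-1,-1],[1,-1],[1,1]])
    L(np.c_[84*sq@R.T+c[:2],np.full(4,zc)],(0,0,255))
    for i in range(4):
        ctr=55*sq[i]@R.T+c[:2]
        Rf=rot(yaws[i])
        e=np.array([[-26,5],[-26,-5],[26,-5],[26,5]])@Rf.T+ctr
        L(np.c_[e,np.full(4,zn+14)],(0,255,0));L(np.c_[e,np.full(4,zn-14)],(255,128,0))
    cv2.imwrite(out,a)
E
python3 - <<'E'
from ov import *
c=[530.8,-71.9,-.067];y=[-.04,-.43,-.03,0]
draw("pics/top0.png","top",c,y,"pics/ov1.png",(300,155,375,225),8)
draw("pics/scene0.png","scene",c,y,"pics/ov2.png",(245,155,330,225),8)
E
```

```text
(no output)
```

View pics/ov1.png

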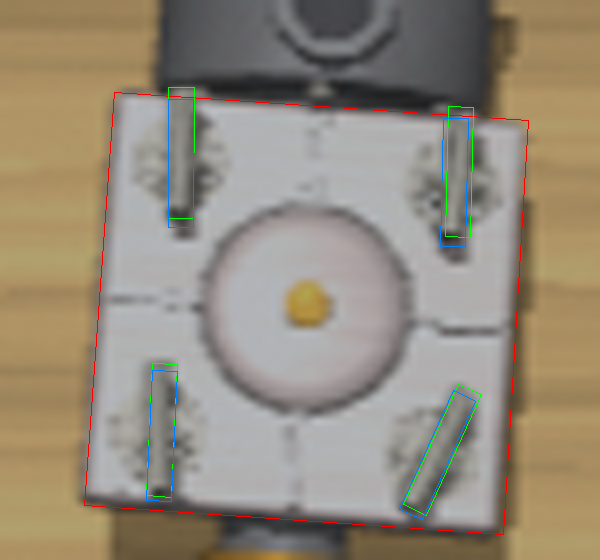

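View pics/ov2.png

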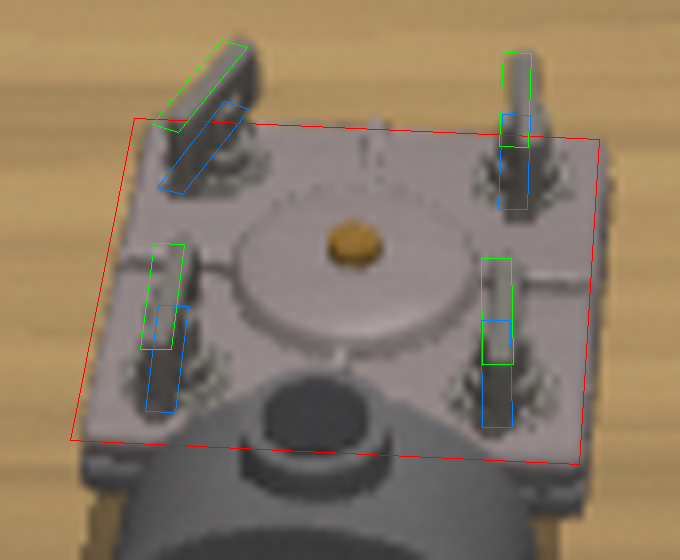

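```bash
cat > m.py <<'E'
import sys
from h import *
from scipy.spatial.transform import Rotation as Ro
def st():
    s=ctrl.read_state()
    print("t",round(s["clock"],2),"p",np.round(s["eef_pos"],1),"rot",np.round(s["tool_rot"],3),"F",np.round(s["force"],1),"T",np.round(s["torque"],3),"w",round(s["width"],1),"q",np.round(s["qpos"],2))
    return s
def to(x,y,z,yaw):
    s=ctrl.read_state();R=Ro.from_euler("xyz",s["tool_rot"]).as_matrix()
    d=R.T@(np.array([x,y,z])-s["eef_pos"])
    cy=np.arctan2(R[1,0],R[0,0]);print("->",(x,y,z,yaw),"shift",d.round(1),"turn deg",np.degrees(cy-yaw).round(1))
if __name__=="__main__":
    st()
    for a in sys.argv[1:]: to(*map(float,a.split(",")))
E
python3 m.py 230,-400,245,-1.0 400,-60,245,0 480.8,-12.3,245,1.53
```

```text
t 0.1 p [ 224.4 -609.5  244.5] rot [ 3.142e+00  2.000e-03 -1.218e+00] F [-0.5 -0.7  0.4] T [ 0.044 -0.002 -0.042] w 85.3 q [ 1.15  0.63  0.04  1.52 -0.03  1.   -0.02]
-> (230.0, -400.0, 245.0, -1.0) shift [-194.6  -77.6   -0.2] turn deg -12.5
-> (400.0, -60.0, 245.0, 0.0) shift [-4.550e+02 -3.546e+02  3.000e-01] turn deg -69.8
-> (480.8, -12.3, 245.0, 1.53) shift [-4.718e+02 -4.469e+02  3.000e-01] turn deg -157.4
```

send_rows --pt "40 -46 -18 0 -8" --pt "40 -92 -36 0 -16" --pt "40 -138 -55 0 -24" --pt "40 -180 -80 0 -32" --pt "40 -210 -118 0 -40"

```text
clock: 0.6
eef_pos: [260.2, -369.1, 244.6]
tool_rot: [-3.141, 0.004, -0.517]
force: [2.1, -1.2, -0.3]
width: 39.9
```

```bash
python3 m.py 400,-60,245,0 480.8,-12.3,245,1.53
```

```text
t 0.6 p [ 260.2 -369.1  244.6] rot [-3.141  0.004 -0.517] F [ 2.1 -1.2 -0.3] T [-0.065 -0.108  0.021] w 39.9 q [ 1.03  0.36 -0.18  2.04  0.09  0.76  0.28]
-> (400.0, -60.0, 245.0, 0.0) shift [ -31.3 -337.8    0. ] turn deg -29.6
-> (480.8, -12.3, 245.0, 1.53) shift [ 1.530e+01 -4.192e+02 -1.000e-01] turn deg -117.3
```

send_rows --pt "40 0 -48 0 -8.5" --pt "40 0 -96 0 -17" --pt "40 0 -144 0 -25.5" --pt "40 0 -192 0 -34" --pt "40 0 -240 0 -42.5"

```text
clock: 1.1
eef_pos: [379.3, -158.8, 244.9]
tool_rot: [-3.138, 0.002, 0.23]
force: [0.7, -0.6, 0.5]
width: 40.0
```

```bash
python3 m.py  480.8,-12.3,245,1.53
```

```text
t 1.1 p [ 379.3 -158.8  244.9] rot [-3.138e+00  2.000e-03  2.300e-01] F [ 0.7 -0.6  0.5] T [-0.07  -0.043 -0.049] w 40.0 q [ 0.67  0.32 -0.43  2.13  0.2   0.74  0.34]
-> (480.8, -12.3, 245.0, 1.53) shift [ 132.2 -119.5   -0. ] turn deg -74.5
```

send_rows --pt "40 33 -30 0 -8.5" --pt "40 66 -60 0 -17" --pt "40 99 -90 0 -25.5" --pt "40 132 -119.5 0 -34" --pt "40 132 -119.5 0 -42.5"

```text
clock: 1.6
eef_pos: [484.0, -5.5, 245.6]
tool_rot: [-3.139, -0.007, 0.987]
force: [-1.0, -0.6, -0.3]
width: 40.2
```

```bash
python3 m.py  480.8,-12.3,200,1.53
```

```text
t 1.6 p [484.   -5.5 245.6] rot [-3.139 -0.007  0.987] F [-1.  -0.6 -0.3] T [-0.028 -0.018  0.001] w 40.2 q [ 0.42  0.45 -0.64  1.96  0.35  0.84  0.57]
-> (480.8, -12.3, 200.0, 1.53) shift [-7.7  1.2 45.5] turn deg -31.1
```

send_rows --pt "40 -7.7 1 15 -8" --pt "40 -7.7 1 30 -16" --pt "40 -7.7 1 42 -24" --pt "40 -7.7 1 42 -31" --pt "40 -7.7 1 42 -31"

```text
clock: 2.1
eef_pos: [480.1, -12.3, 202.8]
tool_rot: [-3.141, -0.008, 1.528]
force: [0.5, 0.7, 1.3]
width: 39.7
```

```bash
python3 - <<'E'
from m import *
st(); to(480.8,-12.3,149,1.53)
from ov import draw
for n in("scene","top"): cv2.imwrite(f"pics/{n}1.png",ctrl.get_image(n)[:,:,::-1])
c=[532,-70.8,-.067];y=[-.04,-.43,-.03,0]
draw("pics/top1.png","top",c,y,"pics/ov3.png",(290,145,385,225),8)
draw("pics/scene1.png","scene",c,y,"pics/ov4.png",(245,120,345,195),8)
E
```

```text
t 2.1 p [480.1 -12.3 202.8] rot [-3.141 -0.008  1.528] F [0.5 0.7 1.3] T [-0.022 -0.006 -0.002] w 39.7 q [ 0.49  0.54 -0.75  2.01  0.51  0.78  0.96]
-> (480.8, -12.3, 149, 1.53) shift [-0.4  0.7 53.8] turn deg -0.1
```

View pics/ov3.png

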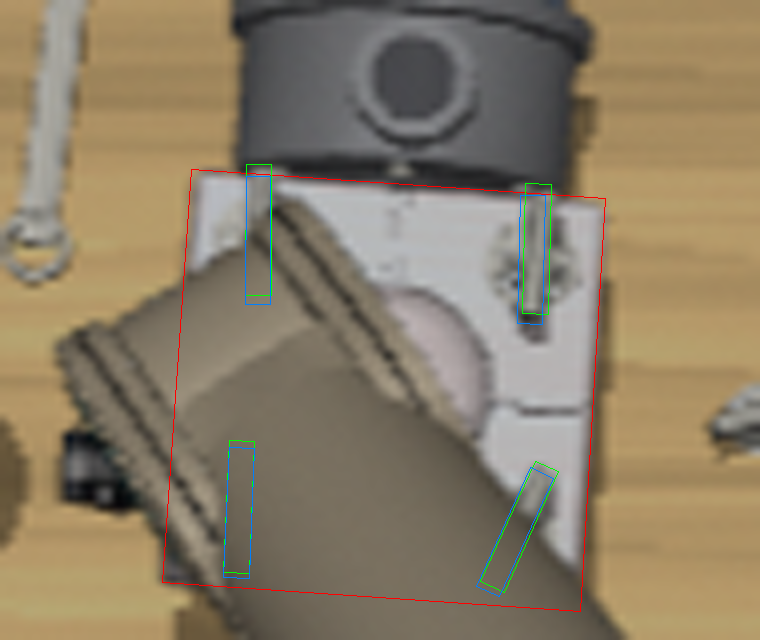

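View pics/ov4.png

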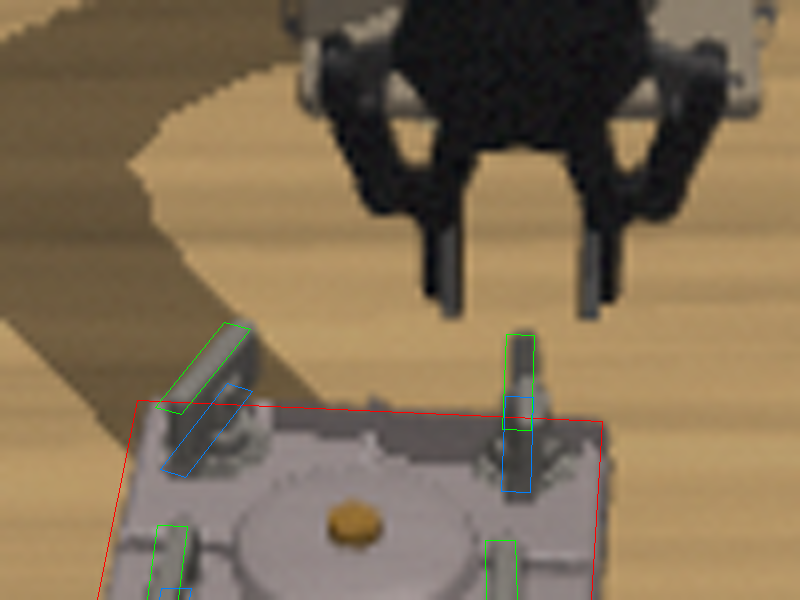

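send_rows --pt "40 0 0 20 0" --pt "40 0 0 40 0" --pt "40 0 0 52.5 0" --pt "40 0 0 52.5 0"

```text
clock: 2.6
eef_pos: [479.7, -12.0, 149.9]
tool_rot: [-3.14, -0.007, 1.524]
force: [0.5, 0.6, 0.2]
width: 40.0
```

```bash
python3 m.py  480.8,-12.3,150,1.53
```

```text
t 2.6 p [479.7 -12.  149.9] rot [-3.14  -0.007  1.524] F [0.5 0.6 0.2] T [-0.013  0.007  0.037] w 40.0 q [ 0.42  0.62 -0.67  2.06  0.61  0.66  0.87]
-> (480.8, -12.3, 150.0, 1.53) shift [-0.3  1.1 -0.1] turn deg -0.4
```

send_rows --pt "20 0 1 0 0" --pt "12 0 1 0 0" --pt "8 0 1 0 0" --pt "0 0 1 0 0" --pt "0 0 1 0 0"

```text
clock: 3.1
eef_pos: [481.5, -10.2, 150.7]
tool_rot: [3.141, -0.01, 1.525]
force: [0.6, 5.9, 0.9]
width: 8.9
```

```bash
python3 m.py  480.8,-12.3,150,1.53
```

```text
t 3.1 p [481.5 -10.2 150.7] rot [ 3.141 -0.01   1.525] F [0.6 5.9 0.9] T [ 0.851  0.087 -0.034] w 8.9 q [ 0.42  0.62 -0.67  2.06  0.61  0.67  0.87]
-> (480.8, -12.3, 150.0, 1.53) shift [-2.2 -0.6  0.7] turn deg -0.3
```

send_rows --pt "0 0 0 0.1 8" --pt "0 0 0 0.2 16" --pt "0 0 0 0.3 24" --pt "0 0 0 0.4 32" --pt "0 0 0 0.5 40"

```text
clock: 3.6
eef_pos: [481.1, -11.3, 150.3]
tool_rot: [-3.136, -0.006, 0.821]
force: [-0.3, -1.2, -3.9]
width: 8.9
```

```bash
python3 m.py  480.8,-10,149,0
```

```text
t 3.6 p [481.1 -11.3 150.3] rot [-3.136 -0.006  0.821] F [-0.3 -1.2 -3.9] T [-0.517  0.101  0.179] w 8.9 q [ 0.3   0.58 -0.47  2.06  0.44  0.6   0.34]
-> (480.8, -10.0, 149.0, 0.0) shift [ 0.8 -1.1  1.3] turn deg 47.0
```

send_rows --pt "0 0 0 0.1 8" --pt "0 0 0 0.2 16" --pt "0 0 0 0.3 24" --pt "0 0 0 0.4 32" --pt "0 0 0 0.5 40"

```text
clock: 4.1
eef_pos: [479.9, -11.9, 149.9]
tool_rot: [-3.134, 0.001, 0.117]
force: [-2.5, 0.5, -3.2]
width: 8.8
```

```bash
python3 m.py  480.8,-10,149,0
```

```text
t 4.1 p [479.9 -11.9 149.9] rot [-3.134e+00  1.000e-03  1.170e-01] F [-2.5  0.5 -3.2] T [-0.267  0.312  0.128] w 8.8 q [ 0.16  0.55 -0.27  2.07  0.25  0.56 -0.17]
-> (480.8, -10.0, 149.0, 0.0) shift [ 1.1 -1.8  0.9] turn deg 6.7
```

send_rows --pt "0 0 0 0.1 8" --pt "0 0 0 0.2 16" --pt "0 0 0 0.3 24" --pt "0 0 0 0.4 32" --pt "0 0 0 0.5 40"

```text
clock: 4.6
eef_pos: [478.6, -11.7, 149.4]
tool_rot: [-3.138, 0.008, -0.586]
force: [-3.1, 1.7, -2.4]
width: 8.7
```

```bash
python3 m.py  480.8,-10,149,0
```

```text
t 4.6 p [478.6 -11.7 149.4] rot [-3.138  0.008 -0.586] F [-3.1  1.7 -2.4] T [0.073 0.328 0.174] w 8.7 q [ 0.02  0.54 -0.07  2.07  0.05  0.53 -0.67]
-> (480.8, -10.0, 149.0, 0.0) shift [ 0.9 -2.6  0.4] turn deg -33.6
```

send_rows --pt "0 0 0 0.1 5" --pt "0 0 0 0.1 10" --pt "0 0 0 0.2 15" --pt "0 0 0 0.2 20" --pt "0 0 0 0.3 25"

```text
clock: 5.1
eef_pos: [478.0, -11.1, 149.2]
tool_rot: [3.141, 0.01, -1.025]
force: [-1.0, 1.8, -3.8]
width: 8.8
```

```bash
python3 m.py
```

```text
t 5.1 p [478.  -11.1 149.2] rot [ 3.141  0.01  -1.025] F [-1.   1.8 -3.8] T [ 0.103 -0.007  0.199] w 8.8 q [-0.07  0.54  0.06  2.08 -0.07  0.53 -0.98]
```

send_rows --pt "0 0 0 0 2" --pt "0 0 0 0 4" --pt "0 0 0 0.1 6" --pt "0 0 0 0.1 8"

```text
clock: 5.5
eef_pos: [477.9, -10.9, 149.1]
tool_rot: [3.139, 0.01, -1.166]
force: [-1.1, 1.6, -4.4]
width: 8.6
```

```bash
python3 m.py
```

```text
t 5.5 p [477.9 -10.9 149.1] rot [ 3.139  0.01  -1.166] F [-1.1  1.6 -4.4] T [ 0.07  -0.103  0.163] w 8.6 q [-0.1   0.54  0.1   2.08 -0.12  0.53 -1.08]
```

send_rows --pt "0 0 0 0 2" --pt "0 0 0 0 4" --pt "0 0 0 0.1 6" --pt "0 0 0 0.1 8"

```text
clock: 5.9
eef_pos: [477.8, -10.7, 149.0]
tool_rot: [3.138, 0.01, -1.308]
force: [-1.0, 2.2, -5.1]
width: 8.8
```

```bash
python3 m.py
```

```text
t 5.9 p [477.8 -10.7 149. ] rot [ 3.138  0.01  -1.308] F [-1.   2.2 -5.1] T [ 0.181 -0.122  0.202] w 8.8 q [-0.13  0.55  0.14  2.08 -0.16  0.53 -1.18]
```

send_rows --pt "0 0 0 0 2" --pt "0 0 0 0 4" --pt "0 0 0 0.1 6" --pt "0 0 0 0.1 8"

```text
clock: 6.3
eef_pos: [477.7, -10.4, 148.9]
tool_rot: [3.136, 0.01, -1.451]
force: [-0.2, 2.7, -3.9]
width: 8.9
```

```bash
python3 m.py
```

```text
t 6.3 p [477.7 -10.4 148.9] rot [ 3.136  0.01  -1.451] F [-0.2  2.7 -3.9] T [ 0.258 -0.117  0.142] w 8.9 q [-0.15  0.55  0.18  2.08 -0.2   0.54 -1.28]
```

send_rows --pt "0 0 0 0 2" --pt "0 0 0 0 4" --pt "0 0 0 0.1 6" --pt "0 0 0 0.1 8"

```text
clock: 6.7
eef_pos: [477.7, -10.1, 148.8]
tool_rot: [3.135, 0.009, -1.593]
force: [-0.9, 3.8, -4.4]
width: 8.7
```

```bash
python3 m.py
```

```text
t 6.7 p [477.7 -10.1 148.8] rot [ 3.135  0.009 -1.593] F [-0.9  3.8 -4.4] T [ 0.393 -0.154  0.178] w 8.7 q [-0.18  0.55  0.22  2.08 -0.24  0.54 -1.38]
```

send_rows --pt "0 0 0 0 2" --pt "0 0 0 0 4" --pt "0 0 0 0.1 6" --pt "0 0 0 0.1 8"

```text
clock: 7.1
eef_pos: [477.7, -9.8, 148.7]
tool_rot: [3.134, 0.008, -1.735]
force: [0.1, 3.6, -4.4]
width: 8.7
```

```bash
python3 m.py
```

```text
t 7.1 p [477.7  -9.8 148.7] rot [ 3.134  0.008 -1.735] F [ 0.1  3.6 -4.4] T [ 0.464 -0.15   0.3  ] w 8.7 q [-0.21  0.56  0.26  2.08 -0.29  0.54 -1.48]
```

send_rows --pt "0 0 0 0 2" --pt "0 0 0 0 2"

```text
clock: 7.3
eef_pos: [477.7, -9.8, 148.7]
tool_rot: [3.133, 0.008, -1.771]
force: [-0.0, 3.3, -4.7]
width: 8.5
```

```bash
python3 m.py
```

```text
t 7.3 p [477.7  -9.8 148.7] rot [ 3.133  0.008 -1.771] F [-0.   3.3 -4.7] T [ 0.474 -0.175  0.353] w 8.5 q [-0.22  0.56  0.27  2.08 -0.3   0.55 -1.5 ]
```

send_rows --pt "40 0 0 0 0" --pt "40 0 0 0 0" --pt "40 0 0 -20 0" --pt "40 0 0 -50 0" --pt "40 0 0 -60 0"

```text
clock: 7.8
eef_pos: [479.8, -11.5, 211.2]
tool_rot: [3.138, 0.008, -1.772]
force: [1.4, 0.3, -0.7]
width: 39.8
```

```bash
python3 m.py 581.7,-127,205,1.54
```

```text
t 7.8 p [479.8 -11.5 211.2] rot [ 3.138  0.008 -1.772] F [ 1.4  0.3 -0.7] T [ 0.002 -0.085 -0.021] w 39.8 q [-0.26  0.46  0.33  2.02 -0.24  0.7  -1.55]
-> (581.7, -127.0, 205.0, 1.54) shift [  92.8 -123.     5. ] turn deg -189.8
```

send_rows --pt "40 18 -25 0 -8.5" --pt "40 37 -50 0 -17" --pt "40 56 -74 0 -25.5" --pt "40 74 -98 0 -34" --pt "40 92.8 -123 0 -42.5"

```text
clock: 8.3
eef_pos: [582.2, -128.7, 209.9]
tool_rot: [-3.138, 0.008, -1.026]
force: [0.1, 0.5, -0.6]
width: 40.1
```

send_rows --pt "40 0 0 0 -8.5" --pt "40 0 0 0 -17" --pt "40 0 0 0 -25.5" --pt "40 0 0 0 -34" --pt "40 0 0 0 -42.5"

```text
clock: 8.8
eef_pos: [582.0, -129.5, 209.7]
tool_rot: [-3.134, 0.004, -0.279]
force: [-0.5, 0.1, 0.6]
width: 39.8
```

send_rows --pt "40 0 0 0 -8.5" --pt "40 0 0 0 -17" --pt "40 0 0 0 -25.5" --pt "40 0 0 0 -34" --pt "40 0 0 0 -42.5"

```text
clock: 9.3
eef_pos: [581.8, -130.3, 209.4]
tool_rot: [-3.134, -0.002, 0.467]
force: [0.1, -0.6, -0.1]
width: 39.8
```

```bash
python3 m.py 581.7,-127,205,1.54
```

```text
t 9.3 p [ 581.8 -130.3  209.4] rot [-3.134e+00 -2.000e-03  4.670e-01] F [ 0.1 -0.6 -0.1] T [-0.012 -0.002  0.049] w 39.8 q [ 0.38  0.61 -0.32  1.7   0.22  0.87  0.44]
-> (581.7, -127.0, 205.0, 1.54) shift [ 1.4 -2.9  4.5] turn deg -61.5
```

send_rows --pt "40 1.4 -3 0 -8.5" --pt "40 1.4 -3 0 -17" --pt "40 1.4 -3 0 -25.5" --pt "40 1.4 -3 0 -34" --pt "40 1.4 -3 4 -42.5"

```text
clock: 9.8
eef_pos: [581.8, -127.9, 205.6]
tool_rot: [-3.138, -0.007, 1.214]
force: [0.4, 0.5, -0.5]
width: 39.9
```

send_rows --pt "40 0 0 0 -8.5" --pt "40 0 0 0 -17" --pt "40 0 0 0 -17.5" --pt "40 0 0 0 -17.5"

```text
clock: 10.2
eef_pos: [581.6, -128.5, 205.4]
tool_rot: [-3.14, -0.007, 1.515]
force: [-0.5, 0.4, -0.2]
width: 39.9
```

```bash
python3 - <<'E'
from m import *
st(); to(581.7,-127,150.5,1.525)
from ov import draw
for n in("scene","top"): cv2.imwrite(f"pics/{n}2.png",ctrl.get_image(n)[:,:,::-1])
c=[530.5,-68.4,-.067];y=[-.04+1.57-3.3,-.43,-.045,0]
a=cv2.imread("pics/top2.png")[145:225,290:385]
draw("pics/scene2.png","scene",c,y,"pics/ov6.png",(235,120,345,195),7)
draw("pics/top2.png","top",c,y,"pics/ov5.png",(290,145,385,225),7)
E
```

```text
t 10.2 p [ 581.6 -128.5  205.4] rot [-3.14  -0.007  1.515] F [-0.5  0.4 -0.2] T [0.002 0.047 0.033] w 39.9 q [ 0.55  0.66 -0.6   1.7   0.44  0.92  1.28]
-> (581.7, -127, 150.5, 1.525) shift [ 1.1  0.1 54.9] turn deg -0.6
```

View pics/ov6.png

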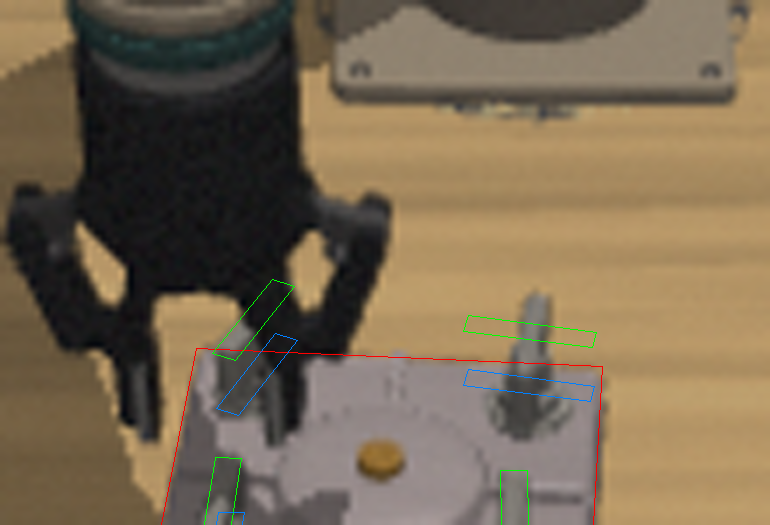

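View pics/ov5.png

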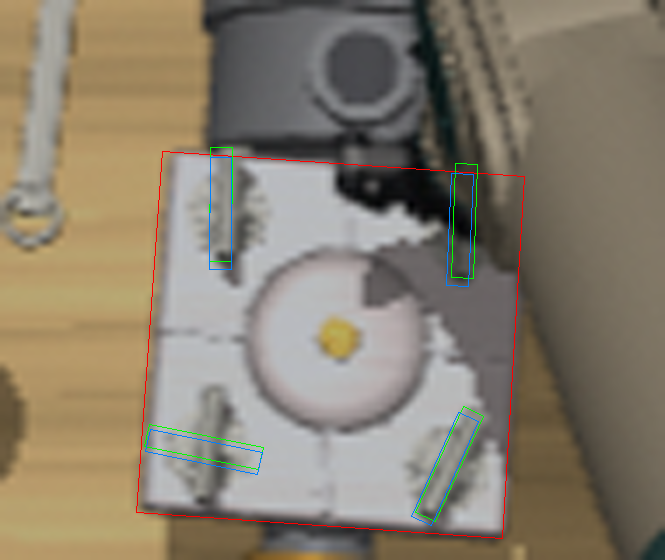

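send_rows --pt "40 1.1 0 20 -0.5" --pt "40 1.1 0 40 -0.5" --pt "40 1.1 0 55 -0.5" --pt "40 1.1 0 55 -0.5"

```text
clock: 10.7
eef_pos: [580.3, -126.6, 148.5]
tool_rot: [-3.136, -0.007, 1.524]
force: [-0.1, -0.6, 0.4]
width: 40.0
```

send_rows --pt "20 0 0 0 0" --pt "12 0 0 0 0" --pt "8 0 0 0 0" --pt "0 0 0 0 0" --pt "0 0 0 0 0"

```text
clock: 11.2
eef_pos: [580.4, -128.5, 149.3]
tool_rot: [-3.137, -0.005, 1.523]
force: [-0.7, -5.1, 2.9]
width: 8.8
```

```bash
python3 m.py 581.7,-127,150.5,1.525
```

```text
t 11.2 p [ 580.4 -128.5  149.3] rot [-3.137 -0.005  1.523] F [-0.7 -5.1  2.9] T [-1.227  0.22   0.137] w 8.8 q [ 0.52  0.73 -0.56  1.75  0.5   0.81  1.24]
-> (581.7, -127.0, 150.5, 1.525) shift [ 1.6  1.2 -1.2] turn deg -0.1
```

send_rows --pt "0 0 0 0.1 8" --pt "0 0 0 0.2 16" --pt "0 0 0 0.3 24" --pt "0 0 0 0.4 32" --pt "0 0 0 0.5 40"

```text
clock: 11.7
eef_pos: [580.4, -128.6, 148.9]
tool_rot: [-3.136, -0.001, 0.819]
force: [-0.2, -2.5, -2.0]
width: 8.7
```

```bash
python3 m.py
```

```text
t 11.7 p [ 580.4 -128.6  148.9] rot [-3.136e+00 -1.000e-03  8.190e-01] F [-0.2 -2.5 -2. ] T [-0.581  0.099  0.135] w 8.7 q [ 0.4   0.69 -0.37  1.76  0.33  0.76  0.69]
```

send_rows --pt "0 0 0 0.1 8" --pt "0 0 0 0.2 16" --pt "0 0 0 0.3 24" --pt "0 0 0 0.4 32" --pt "0 0 0 0.5 40"

```text
clock: 12.2
eef_pos: [580.4, -128.6, 148.4]
tool_rot: [-3.136, 0.003, 0.116]
force: [-1.3, -4.4, -1.2]
width: 9.0
```

```bash
python3 m.py
```

```text
t 12.2 p [ 580.4 -128.6  148.4] rot [-3.136e+00  3.000e-03  1.160e-01] F [-1.3 -4.4 -1.2] T [-0.638  0.112  0.178] w 9.0 q [ 0.28  0.67 -0.17  1.76  0.15  0.72  0.15]
```

send_rows --pt "0 0 0 0.1 8" --pt "0 0 0 0.2 16" --pt "0 0 0 0.3 24" --pt "0 0 0 0.4 32" --pt "0 0 0 0.5 40"

```text
clock: 12.7
eef_pos: [580.4, -128.6, 148.0]
tool_rot: [-3.139, 0.005, -0.588]
force: [-0.9, -3.6, -1.6]
width: 8.6
```

```bash
python3 m.py
```

```text
t 12.7 p [ 580.4 -128.6  148. ] rot [-3.139  0.005 -0.588] F [-0.9 -3.6 -1.6] T [-0.672  0.037  0.129] w 8.6 q [ 0.15  0.67  0.03  1.77 -0.04  0.71 -0.38]
```

Centred almost exactly on nut2's axis (580.4, −128.6). Continue slowly.

send_rows --pt "0 0 0 0.1 5" --pt "0 0 0 0.1 10" --pt "0 0 0 0.2 15" --pt "0 0 0 0.2 20" --pt "0 0 0 0.3 25"

```text
clock: 13.2
eef_pos: [580.3, -128.6, 147.7]
tool_rot: [-3.141, 0.005, -1.027]
force: [-1.5, -2.3, -0.4]
width: 9.0
```

```bash
python3 m.py
```

```text
t 13.2 p [ 580.3 -128.6  147.7] rot [-3.141  0.005 -1.027] F [-1.5 -2.3 -0.4] T [-0.75   0.085  0.187] w 9.0 q [ 0.08  0.68  0.16  1.77 -0.16  0.71 -0.71]
```

send_rows --pt "0 0 0 0 2" --pt "0 0 0 0 4" --pt "0 0 0 0.1 6" --pt "0 0 0 0.1 8"

```text
clock: 13.6
eef_pos: [580.3, -128.7, 147.6]
tool_rot: [3.141, 0.005, -1.169]
force: [-0.7, -2.5, -0.5]
width: 9.1
```

```bash
python3 m.py
```

```text
t 13.6 p [ 580.3 -128.7  147.6] rot [ 3.141  0.005 -1.169] F [-0.7 -2.5 -0.5] T [-0.771  0.086  0.109] w 9.1 q [ 0.05  0.68  0.2   1.77 -0.19  0.71 -0.82]
```

send_rows --pt "0 0 0 0 2" --pt "0 0 0 0 4" --pt "0 0 0 0.1 6" --pt "0 0 0 0.1 8"

```text
clock: 14.0
eef_pos: [580.4, -128.6, 147.5]
tool_rot: [3.141, 0.005, -1.311]
force: [-2.5, -3.0, -0.8]
width: 8.9
```

```bash
python3 m.py
```

```text
t 14.0 p [ 580.4 -128.6  147.5] rot [ 3.141  0.005 -1.311] F [-2.5 -3.  -0.8] T [-0.743  0.13   0.152] w 8.9 q [ 0.03  0.68  0.24  1.77 -0.23  0.72 -0.92]
```

send_rows --pt "0 0 0 0 2" --pt "0 0 0 0 4" --pt "0 0 0 0.1 6" --pt "0 0 0 0.1 8"

```text
clock: 14.4
eef_pos: [580.3, -128.7, 147.4]
tool_rot: [3.14, 0.005, -1.454]
force: [-2.0, -2.8, -0.7]
width: 8.5
```

```bash
python3 m.py
```

```text
t 14.4 p [ 580.3 -128.7  147.4] rot [ 3.14   0.005 -1.454] F [-2.  -2.8 -0.7] T [-0.801  0.058  0.203] w 8.5 q [ 0.    0.69  0.28  1.77 -0.27  0.72 -1.03]
```

send_rows --pt "0 0 0 0 2" --pt "0 0 0 0 4" --pt "0 0 0 0.1 6" --pt "0 0 0 0.1 8"

```text
clock: 14.8
eef_pos: [580.3, -128.6, 147.3]
tool_rot: [3.139, 0.005, -1.596]
force: [-1.5, -2.0, -0.8]
width: 8.8
```

```bash
python3 m.py
```

```text
t 14.8 p [ 580.3 -128.6  147.3] rot [ 3.139  0.005 -1.596] F [-1.5 -2.  -0.8] T [-0.785  0.111  0.142] w 8.8 q [-0.02  0.69  0.32  1.77 -0.31  0.73 -1.14]
```

send_rows --pt "0 0 0 0 2" --pt "0 0 0 0 4" --pt "0 0 0 0.1 6" --pt "0 0 0 0.1 8"

```text
clock: 15.2
eef_pos: [580.3, -128.6, 147.2]
tool_rot: [3.139, 0.004, -1.739]
force: [-2.3, -2.7, -1.1]
width: 9.1
```

```bash
python3 m.py
```

```text
t 15.2 p [ 580.3 -128.6  147.2] rot [ 3.139  0.004 -1.739] F [-2.3 -2.7 -1.1] T [-0.828  0.151  0.173] w 9.1 q [-0.05  0.7   0.36  1.77 -0.35  0.73 -1.24]
```

send_rows --pt "0 0 0 0 2" --pt "0 0 0 0 4" --pt "0 0 0 0.1 6" --pt "0 0 0 0.1 8"

```text
clock: 15.6
eef_pos: [580.3, -128.6, 147.1]
tool_rot: [3.138, 0.004, -1.881]
force: [-2.4, -3.4, -0.4]
width: 8.8
```

```bash
python3 m.py
```

```text
t 15.6 p [ 580.3 -128.6  147.1] rot [ 3.138  0.004 -1.881] F [-2.4 -3.4 -0.4] T [-0.86   0.189  0.375] w 8.8 q [-0.07  0.71  0.4   1.77 -0.39  0.74 -1.35]
```

send_rows --pt "0 0 0 0 0.5"

```text
clock: 15.7
eef_pos: [580.3, -128.6, 147.1]
tool_rot: [3.138, 0.004, -1.891]
force: [-2.3, -3.2, -1.1]
width: 8.9
```

```bash
python3 m.py
```

```text
t 15.7 p [ 580.3 -128.6  147.1] rot [ 3.138  0.004 -1.891] F [-2.3 -3.2 -1.1] T [-0.915  0.216  0.404] w 8.9 q [-0.07  0.71  0.4   1.77 -0.39  0.74 -1.36]
```

send_rows --pt "40 0 0 0 0" --pt "40 0 0 0 0" --pt "40 0 0 -20 0" --pt "40 0 0 -50 0" --pt "40 0 0 -60 0"

```text
clock: 16.2
eef_pos: [582.2, -128.5, 209.7]
tool_rot: [-3.141, 0.005, -1.891]
force: [0.3, -1.6, 1.3]
width: 39.9
```

```bash
python3 m.py 470.5,-119.5,205,1.14
```

```text
t 16.2 p [ 582.2 -128.5  209.7] rot [-3.141  0.005 -1.891] F [ 0.3 -1.6  1.3] T [-0.019 -0.025 -0.077] w 39.9 q [-0.1   0.63  0.45  1.72 -0.35  0.87 -1.4 ]
-> (470.5, -119.5, 205.0, 1.14) shift [ 26.6 108.9   4.5] turn deg -173.7
```

send_rows --pt "40 5 22 0 -8.5" --pt "40 10 44 0 -17" --pt "40 15 66 0 -25.5" --pt "40 20 88 0 -34" --pt "40 26.6 109 0 -42.5"

```text
clock: 16.7
eef_pos: [469.5, -118.3, 209.3]
tool_rot: [-3.137, 0.005, -1.142]
force: [-1.1, 0.1, 1.0]
width: 40.4
```

send_rows --pt "40 0 0 0 -8.5" --pt "40 0 0 0 -17" --pt "40 0 0 0 -25.5" --pt "40 0 0 0 -34" --pt "40 0 0 0 -42.5"

```text
clock: 17.2
eef_pos: [469.5, -117.6, 209.2]
tool_rot: [-3.134, 0.001, -0.394]
force: [-0.1, -0.4, -0.7]
width: 39.9
```

send_rows --pt "40 0 0 0 -8.5" --pt "40 0 0 0 -17" --pt "40 0 0 0 -25.5" --pt "40 0 0 0 -34" --pt "40 0 0 0 -42.5"

```text
clock: 17.7
eef_pos: [469.4, -116.9, 209.1]
tool_rot: [-3.135, -0.005, 0.354]
force: [0.5, 1.1, 0.3]
width: 39.8
```

```bash
python3 m.py 470.5,-119.5,205,1.14
```

```text
t 17.7 p [ 469.4 -116.9  209.1] rot [-3.135 -0.005  0.354] F [0.5 1.1 0.3] T [-0.042  0.076  0.006] w 39.8 q [ 0.33  0.45 -0.19  2.01  0.12  0.69  0.42]
-> (470.5, -119.5, 205.0, 1.14) shift [0.1 2.8 4. ] turn deg -45.1
```

send_rows --pt "40 0 3 0 -8.5" --pt "40 0 3 0 -17" --pt "40 0 3 0 -25.5" --pt "40 0 3 0 -34" --pt "40 0 3 4 -42.5"

```text
clock: 18.2
eef_pos: [470.8, -119.1, 205.2]
tool_rot: [-3.14, -0.01, 1.101]
force: [0.0, -0.6, 1.0]
width: 40.0
```

send_rows --pt "40 0 0 0 -2" --pt "40 0 0 0 -2"

```text
clock: 18.4
eef_pos: [470.6, -118.6, 205.0]
tool_rot: [-3.14, -0.011, 1.136]
force: [-0.2, -0.6, -0.3]
width: 40.1
```

```bash
python3 - <<'E'
from m import *
st(); to(470.5,-119.5,150,1.14)
from ov import draw
for n in("scene","top"): cv2.imwrite(f"pics/{n}3.png",ctrl.get_image(n)[:,:,::-1])
c=[529.8,-69.2,-.082];y=[-.1,-.43,-.22,0]
draw("pics/scene3.png","scene",c,y,"pics/ov8.png",(235,130,345,215),7,145)
draw("pics/top3.png","top",c,y,"pics/ov7.png",(290,145,385,225),7,145)
E
```

```text
t 18.4 p [ 470.6 -118.6  205. ] rot [-3.14  -0.011  1.136] F [-0.2 -0.6 -0.3] T [-0.012  0.03   0.033] w 40.1 q [ 0.49  0.48 -0.42  2.    0.27  0.71  1.04]
-> (470.5, -119.5, 150, 1.14) shift [-1.5  0.4 55. ] turn deg -0.2
```

View pics/ov8.png

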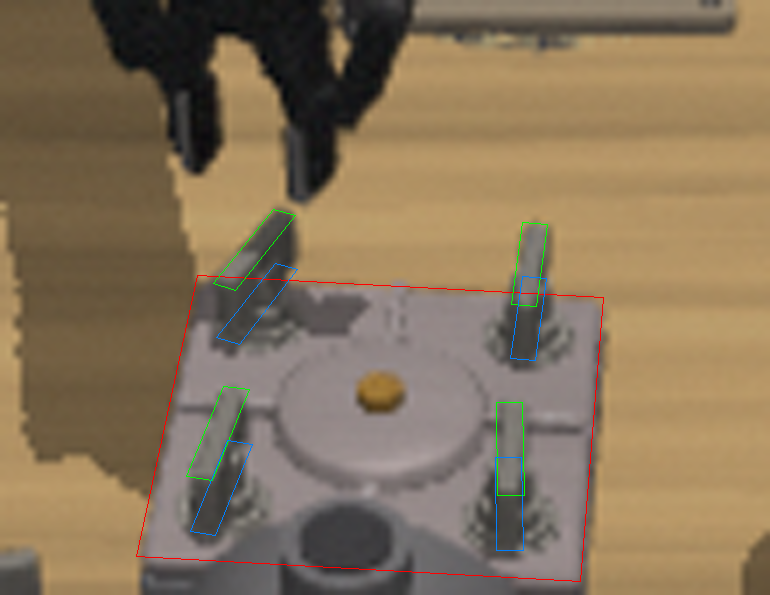

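View pics/ov7.png

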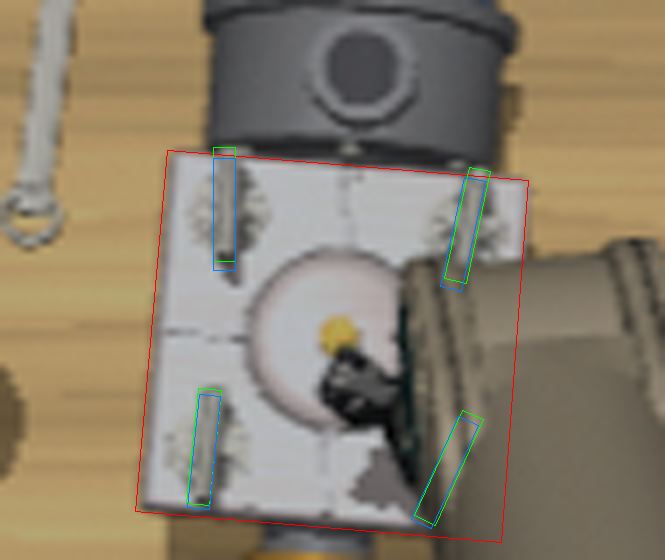

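send_rows --pt "40 -1 0 20 0" --pt "40 -1 0 40 0" --pt "40 -1 0 55 0" --pt "40 -1 0 55 0"

```text
clock: 18.9
eef_pos: [469.2, -118.7, 148.7]
tool_rot: [-3.136, -0.009, 1.135]
force: [0.2, 0.6, -0.2]
width: 40.3
```

send_rows --pt "20 0 0 0 0" --pt "12 0 0 0 0" --pt "8 0 0 0 0" --pt "0 0 0 0 0" --pt "0 0 0 0 0"

```text
clock: 19.4
eef_pos: [469.4, -119.0, 149.5]
tool_rot: [-3.138, -0.009, 1.134]
force: [-1.4, -0.3, 6.6]
width: 8.8
```

```bash
python3 m.py 470.5,-119.5,150,1.14
```

```text
t 19.4 p [ 469.4 -119.   149.5] rot [-3.138 -0.009  1.134] F [-1.4 -0.3  6.6] T [-0.242  0.43  -0.097] w 8.8 q [ 0.45  0.57 -0.36  2.06  0.34  0.58  0.99]
-> (470.5, -119.5, 150.0, 1.14) shift [ 0.   1.2 -0.5] turn deg -0.3
```

send_rows --pt "0 0 0.5 0.1 8" --pt "0 0 1 0.2 16" --pt "0 0 1 0.3 24" --pt "0 0 1 0.4 32" --pt "0 0 1 0.5 40"

```text
clock: 19.9
eef_pos: [470.1, -118.4, 149.1]
tool_rot: [-3.132, -0.005, 0.432]
force: [-0.1, 2.8, -0.2]
width: 9.0
```

```bash
python3 m.py
```

```text
t 19.9 p [ 470.1 -118.4  149.1] rot [-3.132 -0.005  0.432] F [-0.1  2.8 -0.2] T [0.378 0.087 0.146] w 9.0 q [ 0.31  0.55 -0.16  2.06  0.14  0.55  0.48]
```

send_rows --pt "0 0 0 0.1 8" --pt "0 0 0 0.2 16" --pt "0 0 0 0.3 24" --pt "0 0 0 0.4 32" --pt "0 0 0 0.5 40"

```text
clock: 20.4
eef_pos: [471.1, -118.3, 148.7]
tool_rot: [-3.131, 0.001, -0.271]
force: [1.0, -1.5, -4.8]
width: 8.8
```

```bash
python3 m.py
```

```text
t 20.4 p [ 471.1 -118.3  148.7] rot [-3.131e+00  1.000e-03 -2.710e-01] F [ 1.  -1.5 -4.8] T [-0.349 -0.376  0.109] w 8.8 q [ 0.17  0.55  0.04  2.06 -0.06  0.53 -0.02]
```

send_rows --pt "0 0 0 0.1 8" --pt "0 0 0 0.2 16" --pt "0 0 0 0.3 24" --pt "0 0 0 0.4 32" --pt "0 0 0 0.5 40"

```text
clock: 20.9
eef_pos: [472.0, -118.9, 148.2]
tool_rot: [-3.133, 0.005, -0.974]
force: [0.9, -1.4, -4.3]
width: 9.4
```

```bash
python3 m.py
```

```text
t 20.9 p [ 472.  -118.9  148.2] rot [-3.133  0.005 -0.974] F [ 0.9 -1.4 -4.3] T [-0.741 -0.278  0.112] w 9.4 q [ 0.03  0.56  0.24  2.07 -0.27  0.54 -0.51]
```

send_rows --pt "0 0 0 0.1 5" --pt "0 0 0 0.1 10" --pt "0 0 0 0.2 15" --pt "0 0 0 0.2 20" --pt "0 0 0 0.3 25"

```text
clock: 21.4
eef_pos: [472.2, -119.5, 147.9]
tool_rot: [-3.135, 0.007, -1.413]
force: [-0.6, -1.3, -1.2]
width: 8.8
```

```bash
python3 m.py
```

```text
t 21.4 p [ 472.2 -119.5  147.9] rot [-3.135  0.007 -1.413] F [-0.6 -1.3 -1.2] T [-0.786  0.075  0.118] w 8.8 q [-0.06  0.58  0.37  2.07 -0.4   0.56 -0.81]
```

send_rows --pt "0 0 0 0 2" --pt "0 0 0 0 4" --pt "0 0 0 0.1 6" --pt "0 0 0 0.1 8"

```text
clock: 21.8
eef_pos: [472.2, -119.7, 147.8]
tool_rot: [-3.136, 0.008, -1.555]
force: [-0.6, -1.4, -1.8]
width: 8.9
```

```bash
python3 m.py
```

```text
t 21.8 p [ 472.2 -119.7  147.8] rot [-3.136  0.008 -1.555] F [-0.6 -1.4 -1.8] T [-0.771  0.105  0.088] w 8.9 q [-0.08  0.58  0.41  2.07 -0.44  0.57 -0.91]
```

send_rows --pt "0 0 0 0 2" --pt "0 0 0 0 4" --pt "0 0 0 0.1 6" --pt "0 0 0 0.1 8"

```text
clock: 22.2
eef_pos: [472.2, -119.9, 147.8]
tool_rot: [-3.137, 0.008, -1.698]
force: [-1.0, -2.8, -2.3]
width: 8.7
```

```bash
python3 m.py
```

```text
t 22.2 p [ 472.2 -119.9  147.8] rot [-3.137  0.008 -1.698] F [-1.  -2.8 -2.3] T [-0.834  0.124  0.148] w 8.7 q [-0.11  0.59  0.45  2.07 -0.48  0.58 -1.01]
```

send_rows --pt "0 0 0 0 2" --pt "0 0 0 0 4" --pt "0 0 0 0.1 6" --pt "0 0 0 0.1 8"

```text
clock: 22.6
eef_pos: [472.1, -120.1, 147.7]
tool_rot: [-3.138, 0.008, -1.84]
force: [-1.2, -3.5, -2.1]
width: 9.0
```

```bash
python3 m.py
```

```text
t 22.6 p [ 472.1 -120.1  147.7] rot [-3.138  0.008 -1.84 ] F [-1.2 -3.5 -2.1] T [-0.95   0.219  0.11 ] w 9.0 q [-0.14  0.6   0.49  2.07 -0.52  0.59 -1.11]
```

send_rows --pt "0 0 0 0 2" --pt "0 0 0 0 4" --pt "0 0 0 0.1 6" --pt "0 0 0 0.1 8"

```text
clock: 23.0
eef_pos: [472.1, -120.3, 147.6]
tool_rot: [-3.14, 0.008, -1.983]
force: [-0.6, -2.4, -1.4]
width: 8.7
```

```bash
python3 m.py
```

```text
t 23.0 p [ 472.1 -120.3  147.6] rot [-3.14   0.008 -1.983] F [-0.6 -2.4 -1.4] T [-1.083  0.3    0.15 ] w 8.7 q [-0.16  0.61  0.53  2.07 -0.56  0.6  -1.22]
```

send_rows --pt "0 0 0 0 2" --pt "0 0 0 0 4" --pt "0 0 0 0.1 6" --pt "0 0 0 0.1 8"

```text
clock: 23.4
eef_pos: [472.0, -120.5, 147.5]
tool_rot: [-3.141, 0.008, -2.125]
force: [-2.0, -3.2, -0.6]
width: 9.0
```

```bash
python3 m.py
```

```text
t 23.4 p [ 472.  -120.5  147.5] rot [-3.141  0.008 -2.125] F [-2.  -3.2 -0.6] T [-1.147  0.395  0.296] w 9.0 q [-0.19  0.62  0.58  2.07 -0.6   0.61 -1.32]
```

send_rows --pt "0 0 0 0 2" --pt "0 0 0 0 2"

```text
clock: 23.6
eef_pos: [471.9, -120.6, 147.5]
tool_rot: [-3.141, 0.008, -2.161]
force: [-2.2, -2.1, -1.2]
width: 8.6
```

```bash
python3 m.py
```

```text
t 23.6 p [ 471.9 -120.6  147.5] rot [-3.141  0.008 -2.161] F [-2.2 -2.1 -1.2] T [-1.086  0.375  0.355] w 8.6 q [-0.19  0.62  0.59  2.07 -0.61  0.62 -1.34]
```

Nut1 at its stop (0.355 N m). Release, go to nut3.

send_rows --pt "40 0 0 0 0" --pt "40 0 0 0 0" --pt "40 0 0 -20 0" --pt "40 0 0 -50 0" --pt "40 0 0 -60 0"

```text
clock: 24.1
eef_pos: [473.0, -120.9, 209.6]
tool_rot: [-3.138, 0.01, -2.161]
force: [0.7, -0.2, 0.1]
width: 39.7
```

```bash
python3 m.py 589,-19,205,1.55
```

```text
t 24.1 p [ 473.  -120.9  209.6] rot [-3.138  0.01  -2.161] F [ 0.7 -0.2  0.1] T [-0.018 -0.01  -0.019] w 39.7 q [-0.27  0.53  0.69  2.02 -0.51  0.76 -1.43]
-> (589.0, -19.0, 205.0, 1.55) shift [-149.2  -39.6    6.3] turn deg -212.6
```

send_rows --pt "40 -30 -8 0 -8.5" --pt "40 -60 -16 0 -17" --pt "40 -90 -24 0 -25.5" --pt "40 -120 -32 0 -34" --pt "40 -149 -39.6 0 -42.5"

```text
clock: 24.6
eef_pos: [589.5, -17.1, 211.0]
tool_rot: [-3.132, 0.007, -1.413]
force: [0.2, -0.2, 0.5]
width: 39.7
```

send_rows --pt "40 0 0 0 -8.5" --pt "40 0 0 0 -17" --pt "40 0 0 0 -25.5" --pt "40 0 0 0 -34" --pt "40 0 0 0 -42.5"

```text
clock: 25.1
eef_pos: [589.2, -16.2, 210.7]
tool_rot: [-3.129, 0.0, -0.665]
force: [0.2, -0.1, -0.5]
width: 39.9
```

send_rows --pt "40 0 0 0 -8.5" --pt "40 0 0 0 -17" --pt "40 0 0 0 -25.5" --pt "40 0 0 0 -34" --pt "40 0 0 0 -42.5"

```text
clock: 25.6
eef_pos: [588.9, -15.4, 210.4]
tool_rot: [-3.131, -0.008, 0.083]
force: [-0.6, 0.3, -0.2]
width: 39.8
```

send_rows --pt "40 0 0 0 -8.5" --pt "40 0 0 0 -17" --pt "40 0 0 0 -25.5" --pt "40 0 0 0 -34" --pt "40 0 0 0 -42.5"

```text
clock: 26.1
eef_pos: [588.5, -14.7, 210.1]
tool_rot: [-3.137, -0.013, 0.831]
force: [-0.2, -0.2, -0.8]
width: 39.9
```

```bash
python3 m.py 589,-19,205,1.55
```

```text
t 26.1 p [588.5 -14.7 210.1] rot [-3.137 -0.013  0.831] F [-0.2 -0.2 -0.8] T [-0.034  0.017 -0.018] w 39.9 q [ 0.1   0.58 -0.18  1.73  0.11  0.83  0.7 ]
-> (589.0, -19.0, 205.0, 1.55) shift [-2.9  3.3  5.1] turn deg -41.2
```

send_rows --pt "40 -3 3.3 0 -8.5" --pt "40 -3 3.3 0 -17" --pt "40 -3 3.3 0 -25.5" --pt "40 -3 3.3 3 -34" --pt "40 -3 3.3 5 -41"

```text
clock: 26.6
eef_pos: [588.5, -18.5, 204.8]
tool_rot: [3.137, -0.014, 1.552]
force: [1.1, 0.7, -0.4]
width: 39.8
```

send_rows --pt "40 0 0 0 0" --pt "40 0 0 0 0"

```text
clock: 26.8
eef_pos: [588.2, -18.2, 204.5]
tool_rot: [3.138, -0.015, 1.549]
force: [0.7, 1.0, -0.0]
width: 40.4
```

```bash
python3 - <<'E'
from m import *
st(); to(589,-19,150,1.55)
from ov import draw
for n in("scene","top"): cv2.imwrite(f"pics/{n}4.png",ctrl.get_image(n)[:,:,::-1])
c=[529.8,-69.2,-.082];y=[-.1,-.5,-.22,-.02]
draw("pics/scene4.png","scene",c,y,"pics/ov10.png",(235,130,345,215),7,145)
E
```

```text
t 26.8 p [588.2 -18.2 204.5] rot [ 3.138 -0.015  1.549] F [ 0.7  1.  -0. ] T [ 0.02  -0.017  0.002] w 40.4 q [ 0.23  0.61 -0.38  1.73  0.27  0.85  1.29]
-> (589, -19, 150, 1.55) shift [-1.6  0.6 54.5] turn deg -0.0
```

View pics/ov10.png

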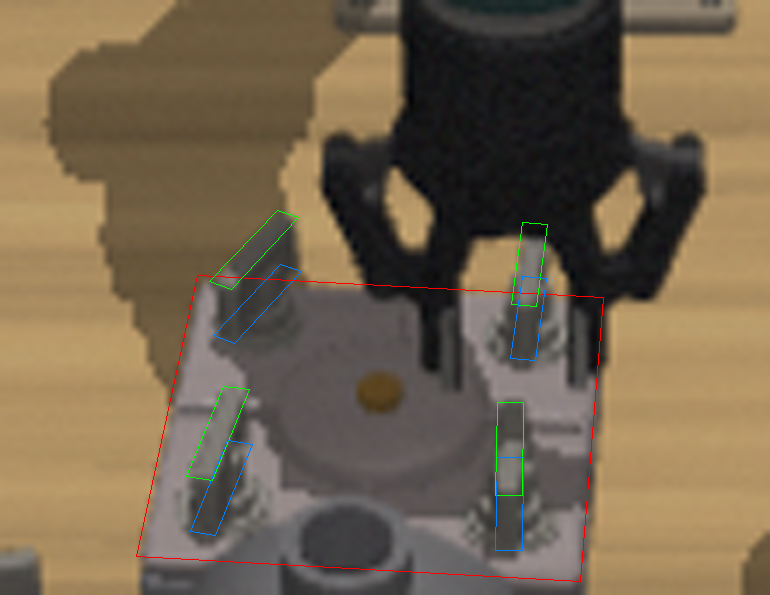

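send_rows --pt "40 -1 0 20 0" --pt "40 -1 0 40 0" --pt "40 -1 0 54 0" --pt "40 -1 0 54 0"

```text
clock: 27.3
eef_pos: [587.3, -18.4, 149.0]
tool_rot: [3.141, -0.014, 1.55]
force: [-0.3, 0.7, -0.4]
width: 39.7
```

send_rows --pt "20 0 0 0 0" --pt "12 0 0 0 0" --pt "8 0 0 0 0" --pt "0 0 0 0 0" --pt "0 0 0 0 0"

```text
clock: 27.8
eef_pos: [587.6, -18.9, 149.8]
tool_rot: [3.14, -0.014, 1.549]
force: [-0.1, -1.7, 5.7]
width: 8.8
```

```bash
python3 m.py 589,-19,150,1.55
```

```text
t 27.8 p [587.6 -18.9 149.8] rot [ 3.14  -0.014  1.549] F [-0.1 -1.7  5.7] T [-0.608  0.245 -0.056] w 8.8 q [ 0.21  0.68 -0.35  1.78  0.31  0.73  1.26]
-> (589.0, -19.0, 150.0, 1.55) shift [-0.1  1.4 -0.2] turn deg -0.1
```

send_rows --pt "0 0 0.5 0.1 8" --pt "0 0 1 0.2 16" --pt "0 0 1 0.3 24" --pt "0 0 1 0.4 32" --pt "0 0 1 0.5 40"

```text
clock: 28.3
eef_pos: [588.1, -17.9, 149.4]
tool_rot: [-3.133, -0.011, 0.847]
force: [-1.8, 2.4, 1.1]
width: 8.7
```

```bash
python3 m.py
```

```text
t 28.3 p [588.1 -17.9 149.4] rot [-3.133 -0.011  0.847] F [-1.8  2.4  1.1] T [-0.072  0.234  0.088] w 8.7 q [ 0.09  0.66 -0.15  1.78  0.12  0.7   0.72]
```

send_rows --pt "0 0 0 0.1 8" --pt "0 0 0 0.2 16" --pt "0 0 0 0.3 24" --pt "0 0 0 0.4 32" --pt "0 0 0 0.5 40"

```text
clock: 28.8
eef_pos: [589.1, -17.3, 149.0]
tool_rot: [-3.127, -0.005, 0.144]
force: [2.0, -0.5, -2.4]
width: 8.9
```

```bash
python3 m.py
```

```text
t 28.8 p [589.1 -17.3 149. ] rot [-3.127 -0.005  0.144] F [ 2.  -0.5 -2.4] T [-0.26  -0.356  0.143] w 8.9 q [-0.04  0.66  0.05  1.79 -0.07  0.69  0.2 ]
```

send_rows --pt "0 0 0 0.1 8" --pt "0 0 0 0.2 16" --pt "0 0 0 0.3 24" --pt "0 0 0 0.4 32" --pt "0 0 0 0.5 40"

```text
clock: 29.3
eef_pos: [590.2, -17.6, 148.6]
tool_rot: [-3.127, 0.002, -0.559]
force: [1.5, -1.0, -3.2]
width: 9.0
```

```bash
python3 m.py
```

```text
t 29.3 p [590.2 -17.6 148.6] rot [-3.127e+00  2.000e-03 -5.590e-01] F [ 1.5 -1.  -3.2] T [-0.817 -0.359  0.146] w 9.0 q [-0.17  0.68  0.25  1.79 -0.26  0.7  -0.33]
```

send_rows --pt "0 0 0 0.1 5" --pt "0 0 0 0.1 10" --pt "0 0 0 0.2 15" --pt "0 0 0 0.2 20" --pt "0 0 0 0.3 25"

```text
clock: 29.8
eef_pos: [590.7, -18.1, 148.3]
tool_rot: [-3.129, 0.007, -0.997]
force: [1.0, -0.4, -0.3]
width: 9.1
```

```bash
python3 m.py
```

```text
t 29.8 p [590.7 -18.1 148.3] rot [-3.129  0.007 -0.997] F [ 1.  -0.4 -0.3] T [-0.883  0.008  0.134] w 9.1 q [-0.24  0.69  0.38  1.79 -0.38  0.72 -0.65]
```

Turned 2.55 rad; now small steps.

send_rows --pt "0 0 0 0 2" --pt "0 0 0 0 4" --pt "0 0 0 0.1 6" --pt "0 0 0 0.1 8"

```text
clock: 30.2
eef_pos: [590.9, -18.3, 148.2]
tool_rot: [-3.13, 0.008, -1.139]
force: [0.6, -1.0, 0.4]
width: 9.1
```

```bash
python3 m.py
```

```text
t 30.2 p [590.9 -18.3 148.2] rot [-3.13   0.008 -1.139] F [ 0.6 -1.   0.4] T [-0.847  0.04   0.108] w 9.1 q [-0.27  0.7   0.42  1.79 -0.42  0.73 -0.76]
```

send_rows --pt "0 0 0 0 2" --pt "0 0 0 0 4" --pt "0 0 0 0.1 6" --pt "0 0 0 0.1 8"

```text
clock: 30.6
eef_pos: [590.9, -18.5, 148.1]
tool_rot: [-3.131, 0.009, -1.282]
force: [-0.2, -1.1, -0.3]
width: 8.7
```

```bash
python3 m.py
```

```text
t 30.6 p [590.9 -18.5 148.1] rot [-3.131  0.009 -1.282] F [-0.2 -1.1 -0.3] T [-1.01   0.067  0.165] w 8.7 q [-0.29  0.71  0.46  1.79 -0.46  0.74 -0.87]
```

send_rows --pt "0 0 0 0 2" --pt "0 0 0 0 4" --pt "0 0 0 0.1 6" --pt "0 0 0 0.1 8"

```text
clock: 31.0
eef_pos: [591.0, -18.8, 148.0]
tool_rot: [-3.132, 0.01, -1.424]
force: [-0.3, -2.4, -0.4]
width: 9.1
```

```bash
python3 m.py
```

```text
t 31.0 p [591.  -18.8 148. ] rot [-3.132  0.01  -1.424] F [-0.3 -2.4 -0.4] T [-1.045  0.13   0.074] w 9.1 q [-0.31  0.72  0.5   1.79 -0.5   0.75 -0.98]
```

send_rows --pt "0 0 0 0 2" --pt "0 0 0 0 4" --pt "0 0 0 0.1 6" --pt "0 0 0 0.1 8"

```text
clock: 31.4
eef_pos: [591.0, -19.0, 147.9]
tool_rot: [-3.134, 0.011, -1.567]
force: [-0.0, -2.6, -0.1]
width: 8.9
```

```bash
python3 m.py
```

```text
t 31.4 p [591.  -19.  147.9] rot [-3.134  0.011 -1.567] F [-0.  -2.6 -0.1] T [-1.151  0.176  0.144] w 8.9 q [-0.34  0.73  0.54  1.8  -0.53  0.76 -1.08]
```

send_rows --pt "0 0 0 0 2" --pt "0 0 0 0 4" --pt "0 0 0 0.1 6" --pt "0 0 0 0.1 8"

```text
clock: 31.8
eef_pos: [591.0, -19.3, 147.8]
tool_rot: [-3.135, 0.012, -1.71]
force: [0.2, -2.8, -0.4]
width: 8.7
```

```bash
python3 m.py
```

```text
t 31.8 p [591.  -19.3 147.8] rot [-3.135  0.012 -1.71 ] F [ 0.2 -2.8 -0.4] T [-1.264  0.164  0.177] w 8.7 q [-0.36  0.74  0.58  1.8  -0.57  0.77 -1.19]
```

send_rows --pt "0 0 0 0 2" --pt "0 0 0 0 4" --pt "0 0 0 0.1 6" --pt "0 0 0 0.1 8"

```text
clock: 32.2
eef_pos: [590.9, -19.5, 147.8]
tool_rot: [-3.137, 0.012, -1.852]
force: [0.5, -4.0, 0.3]
width: 9.0
```

```bash
python3 m.py
```

```text
t 32.2 p [590.9 -19.5 147.8] rot [-3.137  0.012 -1.852] F [ 0.5 -4.   0.3] T [-1.366  0.191  0.134] w 9.0 q [-0.38  0.75  0.62  1.8  -0.6   0.79 -1.3 ]
```

send_rows --pt "0 0 0 0 2" --pt "0 0 0 0 4" --pt "0 0 0 0.1 6" --pt "0 0 0 0.1 8"

```text
clock: 32.6
eef_pos: [590.8, -19.7, 147.7]
tool_rot: [-3.139, 0.013, -1.994]
force: [-0.5, -3.8, 0.9]
width: 9.3
```

```bash
python3 m.py
```

```text
t 32.6 p [590.8 -19.7 147.7] rot [-3.139  0.013 -1.994] F [-0.5 -3.8  0.9] T [-1.39   0.314  0.318] w 9.3 q [-0.4   0.76  0.65  1.8  -0.64  0.8  -1.41]
```

send_rows --pt "0 0 0 0 2" --pt "0 0 0 0 2"

```text
clock: 32.8
eef_pos: [590.8, -19.7, 147.6]
tool_rot: [-3.139, 0.012, -2.03]
force: [0.1, -3.9, 0.5]
width: 9.2
```

```bash
python3 m.py
```

```text
t 32.8 p [590.8 -19.7 147.6] rot [-3.139  0.012 -2.03 ] F [ 0.1 -3.9  0.5] T [-1.379  0.355  0.305] w 9.2 q [-0.41  0.76  0.67  1.8  -0.65  0.81 -1.44]
```

send_rows --pt "0 0 0 0 2" --pt "0 0 0 0 2"

```text
clock: 33.0
eef_pos: [590.8, -19.8, 147.6]
tool_rot: [-3.14, 0.012, -2.066]
force: [0.2, -3.7, 0.5]
width: 8.6
```

```bash
python3 m.py
```

```text
t 33.0 p [590.8 -19.8 147.6] rot [-3.14   0.012 -2.066] F [ 0.2 -3.7  0.5] T [-1.379  0.298  0.358] w 8.6 q [-0.41  0.76  0.67  1.8  -0.66  0.81 -1.47]
```

send_rows --pt "40 0 0 0 0" --pt "40 0 0 0 0" --pt "40 0 0 -20 0" --pt "40 0 0 -50 0" --pt "40 0 0 -90 0"

```text
clock: 33.5
eef_pos: [589.0, -18.7, 237.2]
tool_rot: [3.139, 0.013, -2.066]
force: [0.6, -0.6, 0.1]
width: 40.2
```

```bash
python3 m.py 480,80,260,-2.06
```

```text
t 33.5 p [589.  -18.7 237.2] rot [ 3.139  0.013 -2.066] F [ 0.6 -0.6  0.1] T [-0.002 -0.066  0.004] w 40.2 q [-0.47  0.66  0.77  1.72 -0.55  0.99 -1.56]
-> (480.0, 80.0, 260.0, -2.06) shift [-35.3 142.9 -22. ] turn deg -0.3
```

send_rows --pt "40 -10 40 -20 0" --pt "40 -20 80 -40 0" --pt "40 -30 120 -50 0" --pt "40 -35 143 -50 0" --pt "40 -35 143 -50 0"

```text
clock: 34.0
eef_pos: [476.9, 83.7, 287.9]
tool_rot: [3.134, 0.016, -2.061]
force: [0.4, 0.4, 0.0]
width: 40.3
```

```bash
python3 - <<'E'
from m import *
st()
from ov import draw
for n in("scene","top"): cv2.imwrite(f"pics/{n}5.png",ctrl.get_image(n)[:,:,::-1])
c=[530.5,-69.2,-.08];y=[-.12,-.5,-.22,-.4]
draw("pics/top5.png","top",c,y,"pics/ov12.png",(290,145,385,225),7,144,118)
E
```

```text
t 34.0 p [476.9  83.7 287.9] rot [ 3.134  0.016 -2.061] F [0.4 0.4 0. ] T [-0.063  0.01  -0.063] w 40.3 q [-0.83  0.45  0.88  1.93 -0.45  0.96 -1.79]
```

View pics/ov12.png

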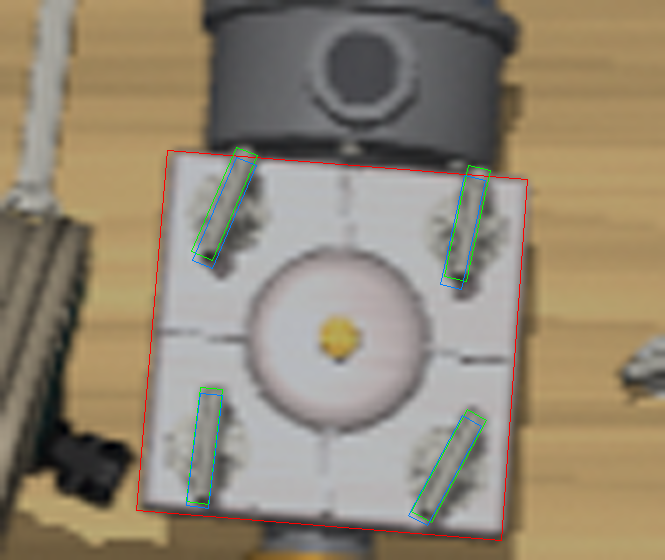

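View pics/scene5.png

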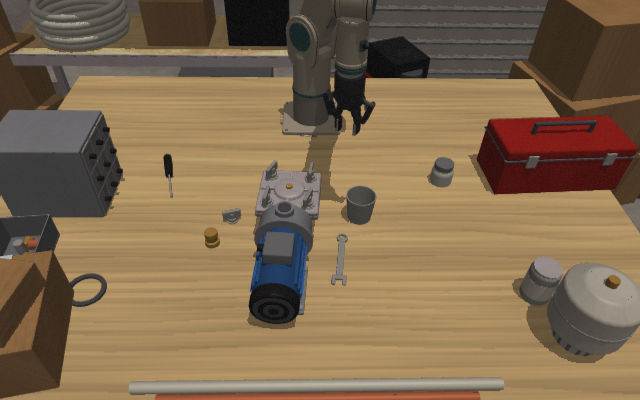

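The last pictures show all four fins (about (225,205), (465,225), (205,445) and (447,465) in the enlarged top view) at the angles where I left them. The gripper is clear, and the basket (360,205), spare nut (232,215), fitting (211,237), spanner, jar and screwdriver haven't moved.

```bash
python3 -c "
from m import *
st();print(ctrl.finish_job())"
```

```text
t 34.1 p [479.6  80.7 288.2] rot [ 3.139  0.014 -2.064] F [0.1 0.8 0.2] T [-0.022 -0.012 -0.033] w 40.3 q [-0.82  0.46  0.88  1.92 -0.45  0.96 -1.79]
the job is handed in; nothing more can be done
None
```

All four wing nuts are tight on their stops. I did them crosswise (nut0, nut2, nut1, nut3), let go, and handed the job in at about 34 s of the 72 s allowed.

| Nut | Turned (rad) | Torque while running (N m) | Last torque at the stop (N m) |
|---|---|---|---|
| nut0 | 3.30 | 0.13–0.20 | 0.353 |
| nut2 | 3.41 | 0.11–0.20 | 0.404 |
| nut1 | 3.30 | 0.09–0.15 | 0.355 |
| nut3 | 3.62 | 0.07–0.18 | 0.358 |

- **Torque:** every nut ended above the 0.28 N m that marks the stop and below the 0.5 N m that would force it. The turns include about 0.1 rad of wind-up, which springs back on release.
- **Last pictures:** the fins stand where I left them, the gripper is clear, and the other things on the bench look unmoved.
- **Not measured:** I did not measure the cover's height and level or the nuts' heights. That they are fully down rests on the torque readings.
- **What disagreed:** the two cameras differed by about 4–6 mm on the cover's position and 0.013 rad on its heading. I corrected this from where the fins sat in the grip at nut0 and nut2.

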